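# Lay the black run capacitor in the test cradle

### The job

Two round motor run capacitors are lying loose on their sides on the bench and roll at a touch. Pick up the small black one and lay it in the V groove of the test cradle, about the middle of its length, with its terminals towards the red plate; set it down rather than dropping it, let go, and leave the larger silver capacitor where it is.

Things in the scene. Friction and masses are not known exactly. Their poses are not given: they have to be found in the camera images.
- black_center (a point): Small black run capacitor, a smooth cylinder 35 mm in diameter lying on its side on the bench, free to roll; 180 g (may differ by 30 %). This point is the centre of its 62 mm long can, on the axis. Its z axis is the cylinder's axis and points towards the terminals (horizontal while it lies); x and y are merely radial and turn as it rolls.
- black_terminals (a point): Outer tips of the black capacitor's terminals, short metal tags on one end of the can: on the axis, 40 mm from black_center (9 mm beyond the end of the can).
- cradle_seat (a point): Fixed cradle: blue V trough, 120 mm long, 29 mm wide, on a thin web over a grey base 150x60x8 mm. Point: where the black can's centre lies when seated mid-groove, 52 mm above the bench. x along the groove to the red end plate (inner face at +60 mm, top 9 mm above this point), z up. Trough edges are 13 mm below this point, the base 44 mm below: fingers at the can's sides pass outside the trough.
- silver_center (a point): Larger silver-white run capacitor, also lying on its side and free to roll: can 46 mm in diameter and 85 mm long, with terminals 9 mm more. This point is the centre of the can, on the axis; z points along the axis towards its terminals. To be left alone.
Things that resemble listed ones, but are neither listed nor needed, are in the scene too. Leave any green look-alike of the part that bears black_center alone.

How it is judged:
By the outcome, as a careful person would: the job done as asked, in the order asked, and still so for the second after the job is handed in, with the robot touching nothing.
It also fails if it takes over 35 s, if anything falls off the work surface, if the arm or the gripper's body presses on something with over 40 N, if the wrist force passes 120 N, or if a joint passes its speed limit or range.

### The arm

A 7-joint arm with a two-finger parallel gripper is mounted at the origin on a cart in front of the work surface, level with it; the furniture and walls round the work are solid. World frame = base frame: x ahead of the robot, y to its left, z up, the work surface at z = 0. Lengths are in m, angles in rad, forces in N, time in s.
With the tool pointing down it reaches from about 0.4 to 0.85 m from the base axis. Payload 10.4 kg.
Tool frame: the origin (TCP) lies midway between the tips of the shut fingers; the grasp point (between the pads) lies hold_point_z behind it (hold_point_z is the distance from the TCP to the grasp point, in m); z points along the fingers, y is the line along which they close (so a half turn about z gives the same grasp; the last joint's range is limited). The gripper opens to 87 mm and grips with 3 to 60 N. Pads are 19 mm wide; open, the fingers measure 117 mm over their backs; the gripper's body (75 mm by 190 mm) begins 51 mm behind the grasp point.
Start: joints at [1.266, 0.332, -0.065, 1.46, 0.022, 1.35, -0.088], TCP at [0.174, -0.6, 0.223] pointing down, gripper open.
Joint ranges: [-2.6, 2.6], [-0.5, 2.12], [-1.47, 1.34], [0.16, 2.42], [-1.27, 4.41], [0.06, 2.06], [-2.6, 2.6]. Speed limits (rad/s): [2.22, 2.22, 2.79, 2.79, 3.14, 3.14, 3.14].

### API

Orientations are given as a unit quaternion [x, y, z, w].
In Python, from bench import * gives the robot as it stands. The module is installed in compiled form; this text tells all that it offers.
- The arm moves only by the tool drive_tool, never from a script. Its argument "increments" is a list of rows, each a list of 6 numbers: the shift along the tool's x, y, z scaled (see below), then the turn, a rotation vector about the tool's x, y, z scaled (see below). In form: [[dx, dy, dz, rx, ry, rz], ...]. A call has exactly 5 rows; each row is the pose to reach, as a shift and turn from the pose commanded when the call began, along the tool's axes at that moment; what a row does not reach only later rows make up. The controller multiplies each number of a shift by 300 mm and each number of a turn by pi/4 rad. A row lasts 1/12 s, in which the tool goes at most 41.7 mm and 7.16 degrees, less where a joint would pass 70% of its speed; a pose out of reach is approached as far as the arm can. A call with a number of a shift or a turn outside -1 to 1 is refused whole. A call with a gripper value outside its range is refused whole. "claw" is the closure, from 0 (fully open) to 1 (shut), set as the call begins (left out, the last holds). The fingers move at their own pace and stop on an object; "force" is the grip in N (left out, the last holds). Time passes only in rows, so rows that repeat a pose let the fingers close, or fill a call up. It gives the time, the measured TCP pose, the force, the opening and the grip force at its end, in the units of the state.
- read_state(): the state, without advancing time (a new reading comes with each control period).
- camera(name): name is "side" or "top" or "wrist"; returns the picture (420x560x3 uint8, blue, green, red); there is no depth.
- get_calibration(name): a dict with "K" (3x3 intrinsics, pixels), "k1" (the pictures are not rectified: a ray, as slopes to the right and down, at radius r is drawn at 1 + k1 r^2 times it, then the intrinsics apply), "position" and "rotation" of the camera in the world. Camera axes: x right, y down, z forward; pixel columns grow to the right and rows downward; lengths in m; the calibration is good to about 2 mm. A picture is of the moment at which its call begins: read the wrist's pose just before it. get_calibration takes no time and is no camera call; for the wrist camera it gives the pose at the moment of the call.
- close_job(): hands the job in; it is judged then, once.
The state is a dict: "time": time; "joint_positions": joint angles; "joint_vel": joint speeds; "joint_torque": joint torques, N m; "ee_pos": TCP position; "eef_rot": TCP orientation; "ft_force": force on the tool from outside, world axes, zero at the start; "torque": the same for the moment, N m; "width": finger opening in m; "grip_force": force on a finger pad.
Only numpy, scipy, OpenCV 4.12 (cv2) and the standard library are available. Lean on these libraries where they do the work, as an engineer would, in place of code of your own. Each camera call takes 0.05 s, during which the arm holds its last target. There are 200 camera calls.

## Working session

There is one attempt and no reset: what is moved stays moved. The work goes in short steps, Python scripts to look and compute and a tool call to move; the robot and the scene stay as the last step left them, time stands still between calls to the robot, and variables do not carry over. Pictures are saved under pics/ and viewed, at most 10 in all, crops included, and the job is handed in when it is done.

Besides the shell and the picture viewer there is one more tool, called after "Emit:" as name(argument=value, ...), one argument or row to a line, values as JSON. drive_tool: Moves the arm, as the interface text tells. Its arguments: {"type":"object","properties":{"increments":{"type":"array","items":{"type":"array","items":{"type":"number"}}},"claw":{"type":"number"},"force":{"type":"number"}},"required":["increments"]}

```bash
mkdir -p pics
cat > h.py <<'E'
from bench import *
import numpy as np, cv2
from scipy.spatial.transform import Rotation as R
def ray(c,px):
    K=np.array(c["K"]);k1=c["k1"]
    d=np.array([(px[0]-K[0,2])/K[0,0],(px[1]-K[1,2])/K[1,1]]);u=d.copy()
    for _ in range(20): u=d/(1+k1*(u@u))
    return np.array(c["position"]),np.array(c["rotation"])@np.array([u[0],u[1],1])
def onz(c,px,z):
    p,d=ray(c,px); return p+d*(z-p[2])/d[2]
def proj(c,X):
    K=np.array(c["K"]);v=np.array(c["rotation"]).T@(np.array(X)-np.array(c["position"]))
    u=v[:2]/v[2];u=u*(1+c["k1"]*(u@u));return K[0,0]*u[0]+K[0,2],K[1,1]*u[1]+K[1,2]
E
python3 - <<'E'
from h import *
for n in("top","side"):
    cv2.imwrite(f"pics/{n}0.png",camera(n)); c=get_calibration(n);print(n,c)
s=read_state();print(s)
E
```

```text
top {'K': array([[469.05533035,   0.        , 287.84803622],
       [  0.        , 469.05533035, 212.74481602],
       [  0.        ,   0.        ,   1.        ]]), 'k1': -0.10373498219224075, 'position': array([ 0.38981803, -0.10285173,  0.93928434]), 'rotation': array([-0.70014728,  0.71305594, -0.02524789,  0.02659987])}
side {'K': array([[485.96380527,   0.        , 272.44312425],
       [  0.        , 485.96380527, 212.32224879],
       [  0.        ,   0.        ,   1.        ]]), 'k1': -0.04340031626038776, 'position': array([ 0.42078576, -0.87528837,  0.5712369 ]), 'rotation': array([ 0.8805047 , -0.03382304,  0.01269439, -0.47265879])}
{'time': 0.1, 'joint_positions': array([ 1.26642404,  0.3328429 , -0.06469798,  1.46086258,  0.02163684,
        1.34988809, -0.08850209]), 'joint_vel': array([-0.00100686, -0.00191596, -0.00011298,  0.00067338,  0.00066158,
        0.00111738,  0.00024527]), 'joint_torque': array([ 3.30667390e-03, -6.24546647e+01,  2.61517492e-02, -3.90720606e+01,
       -6.13851473e-02,  3.65926197e-02,  6.46424337e-05]), 'ee_pos': array([ 0.17367379, -0.60002511,  0.22180962]), 'eef_rot': array([ 9.90090097e-01,  1.40432099e-01, -1.38105588e-04, -6.37433407e-04]), 'ft_force': array([ 0.13714856,  0.25816441, -0.13931811]), 'torque': array([ 0.00765621, -0.01325591,  0.02860283]), 'grip_force': 0.0, 'width': 0.08679636480499262}
```

View pics/top0.png

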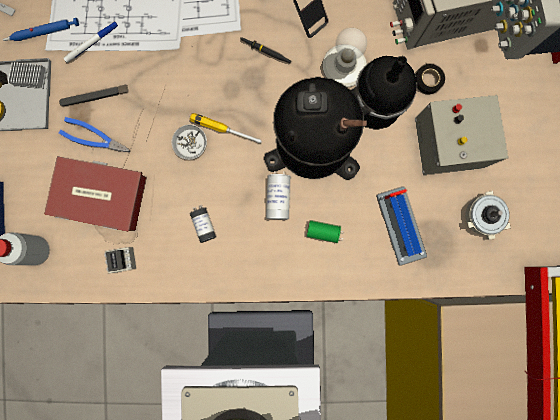

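View pics/side0.png

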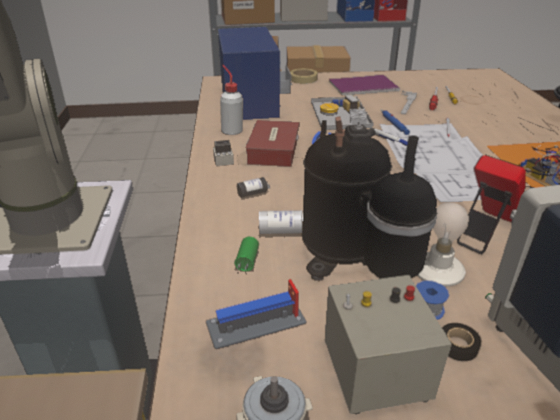

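The top view shows the black capacitor at about (203,224), silver (277,197), green decoy (323,231), and the cradle at (402,226) with its red plate at the upper end (397,190). I'll zoom in next.

```bash
sed -i 's/^def ray/_gc=get_calibration\ndef get_calibration(n):\n    c=dict(_gc(n)); r=np.array(c["rotation"]); c["rotation"]=R.from_quat(r).as_matrix() if r.size==4 else r; return c\ndef ray/' h.py
python3 - <<'E'
from h import *
im=cv2.imread("pics/top0.png")
a=cv2.resize(im[195:250,170:240],None,fx=6,fy=6,interpolation=cv2.INTER_CUBIC)
b=cv2.resize(im[180:270,370:435],None,fx=6,fy=6,interpolation=cv2.INTER_CUBIC)[:540]
o=np.zeros((540,800,3),np.uint8);o[:330,:390]=a[:,:390];o[:,400:790]=b;cv2.imwrite("pics/z.png",o)
c=get_calibration("top")
for n,p,z in(("black",(203,224),.0175),("cr_top",(397,190),.05),("cr",(403,227),.04),("silver",(277,197),.023)):print(n,onz(c,p,z))
print(proj(c,[.174,-.6,.22]))
E
```

```text
black [0.43835051 0.06623135 0.0175    ]
cr_top [ 0.49506069 -0.31186661  0.05      ]
cr [ 0.42425242 -0.32335373  0.04      ]
silver [ 0.4885454  -0.08097231  0.023     ]
(np.float64(601.6276534176081), np.float64(374.2318236034652))
```

View pics/z.png

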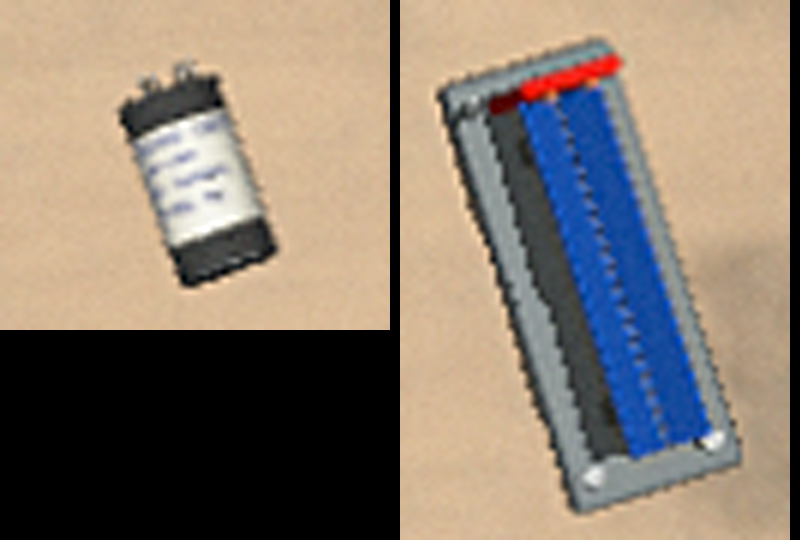

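The crop shows the black can with its terminals at the upper end (far from the robot). The cradle groove runs roughly parallel to it, with the red plate also at the far end.

```bash
cat >> h.py <<'E'
def rel(p,yaw):
    "tool-frame increments from the current pose to p, tool down with tool x horizontal at yaw"
    s=read_state();Rc=R.from_quat(s["eef_rot"])
    Rt=R.from_matrix(np.array([[np.cos(yaw),np.sin(yaw),0],[np.sin(yaw),-np.cos(yaw),0],[0,0,-1]]))
    return (Rc.inv().apply(np.array(p)-s["ee_pos"])/.3).round(3),((Rc.inv()*Rt).as_rotvec()/(np.pi/4)).round(3)
E
python3 - <<'E'
from h import *
c=get_calibration("top")
A=lambda x,y:(170+x/6-.4,195+y/6-.4)
B=lambda x,y:(370+(x-400)/6-.4,180+y/6-.4)
f=lambda q,z:onz(c,q,z)
t,b=f(A(171,94),.0175),f(A(229,270),.0175);print("black",(t+b)/2,np.linalg.norm(t-b),"yaw",np.arctan2(*(t-b)[1::-1]))
P=[f(B(*q),.039) for q in((522,100),(603,82),(632,458),(712,437))]
d=P[0]+P[1]-P[2]-P[3];print("seat",sum(P)/4,np.linalg.norm(d)/2,"yaw",np.arctan2(d[1],d[0]))
P=[f(B(*q),.008) for q in((440,92),(610,40),(578,512),(742,462))]
d=P[0]+P[1]-P[2]-P[3];print("base",sum(P)/4,np.linalg.norm(d)/2,"yaw",np.arctan2(d[1],d[0]))
s=read_state();print(R.from_quat(s["eef_rot"]).as_matrix().round(3))
c=get_calibration("wrist");print(R.from_quat(s["eef_rot"]).inv().apply(c["position"]-s["ee_pos"]),c["K"][0,0],(R.from_quat(s["eef_rot"]).as_matrix().T@c["rotation"]).round(2))
E
python3 -c "import bench;print([n for n in dir(bench) if n[0]!='_'], getattr(bench,'hold_point_z',None))"
```

```text
black [0.43657981 0.066418   0.0175    ] 0.06129936217769384 yaw 0.3132312643165315
seat [ 0.42924452 -0.32933634  0.039     ] 0.11991038239414248 yaw 0.2673078459697116
base [ 0.42843005 -0.32878491  0.008     ] 0.146987198227459 yaw 0.28023631008422584
[[ 0.961  0.278 -0.   ]
 [ 0.278 -0.961  0.001]
 [-0.    -0.001 -1.   ]]
[ 0.07875932 -0.00054291 -0.16281529] 325.10156962112 [[ 0.   -0.96 -0.29]
 [ 1.    0.   -0.  ]
 [ 0.   -0.29  0.96]]
['PlanningError', 'camera', 'close_job', 'get_calibration', 'hold_point_z', 'read_state'] 0.0187
```

Emit:
drive_tool(
  increments=[
    [0.08,-0.05,0,0,0,0],
    [0.19,-0.12,0,0,0,0],
    [0.31,-0.2,0,0,0,0],
    [0.42,-0.27,0,0,0,0],
    [0.53,-0.34,0,0,0,0],
  ],
  claw=0,
  force=20,
)

```text
time: 0.52
ee_pos: [0.2992, -0.4562, 0.2223]
eef_rot: [0.99, 0.141, -0.0, -0.0]
ft_force: [0.3, -0.6, 1.0]
width: 0.0866
grip_force: 0.0
```

Emit:
drive_tool(
  increments=[
    [0.11,-0.07,0,0,0,0],
    [0.22,-0.14,0,0,0,0],
    [0.32,-0.22,0,0,0,0],
    [0.4,-0.3,0,0,0,0],
    [0.44,-0.4,0,0,0,0],
  ],
)

```text
time: 0.93
ee_pos: [0.3937, -0.3038, 0.2221]
eef_rot: [0.99, 0.142, 0.0, -0.0]
ft_force: [-0.1, 0.3, 0.7]
width: 0.0869
grip_force: 0.0
```

Run:
```python
from h import *
s=read_state();print(s["time"],s["ee_pos"],s["ft_force"]);print(rel([.40,.06,.16],.31))
c=get_calibration("wrist");cv2.imwrite("pics/w1.png",camera("wrist"));print(proj(c,[.429,-.329,.039]))
```

```text
0.9333 [ 0.39371529 -0.30382971  0.2221368 ] [-0.13989486  0.26655462  0.69497313]
(array([ 0.36 , -1.158,  0.208]), array([-0.001, -0.001, -0.033]))
(np.float64(314.61713945732384), np.float64(160.65521224461108))
```

View pics/w1.png

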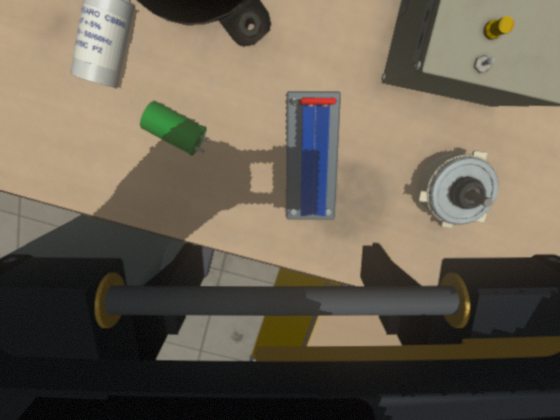

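Wrist view: the trough centre is at about (316,160) against a predicted (315,161), with the groove vertical, so the cradle estimate holds. Moving on towards the black capacitor.

Emit:
drive_tool(
  increments=[
    [0.03,-0.1,0,0,0,0],
    [0.07,-0.22,0,0,0,-0.01],
    [0.11,-0.34,0,0,0,-0.02],
    [0.14,-0.46,0,0,0,-0.03],
    [0.18,-0.58,0,0,0,-0.03],
  ],
)

```text
time: 1.4
ee_pos: [0.3943, -0.1227, 0.2223]
eef_rot: [0.988, 0.152, -0.0, 0.0]
ft_force: [1.6, -1.0, 0.3]
width: 0.0871
grip_force: 0.0
```

Emit:
drive_tool(
  increments=[
    [0.04,-0.12,0.03,0,0,0],
    [0.08,-0.24,0.07,0,0,0],
    [0.12,-0.35,0.12,0,0,0],
    [0.15,-0.46,0.17,0,0,0],
    [0.17,-0.54,0.21,0,0,0],
  ],
)

```text
time: 1.82
ee_pos: [0.3943, 0.0484, 0.1587]
eef_rot: [0.988, 0.153, -0.0, 0.0]
ft_force: [-0.1, 0.8, -0.0]
width: 0.0868
grip_force: 0.0
```

Emit:
drive_tool(
  increments=[
    [0,0,0,0,0,0],
    [0,0,0,0,0,0],
    [0,0,0,0,0,0],
    [0,0,0,0,0,0],
    [0,0,0,0,0,0],
  ],
)

```text
time: 2.23
ee_pos: [0.3954, 0.0448, 0.1599]
eef_rot: [0.989, 0.151, 0.0, 0.0]
ft_force: [-0.1, 0.8, -0.2]
width: 0.0866
grip_force: 0.0
```

Run:
```python
from h import *
s=read_state();print(s["time"],s["ee_pos"])
c=get_calibration("wrist");cv2.imwrite("pics/w2.png",camera("wrist"));print(proj(c,[.4366,.0664,.0175]))
import pickle;pickle.dump(c,open("w2.pkl","wb"))
```

```text
2.2333 [0.39536049 0.0447503  0.15985576]
(np.float64(273.6438820999419), np.float64(146.7467629255469))
```

View pics/w2.png

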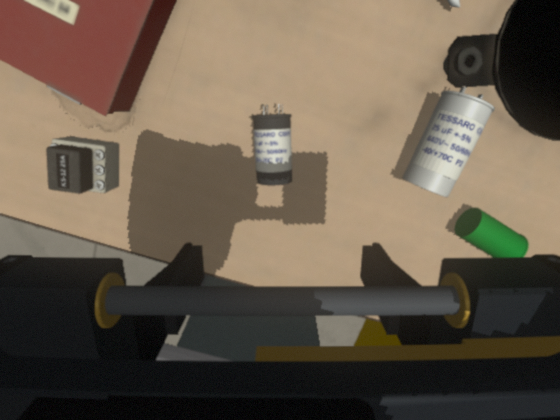

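The black can in the wrist view runs from about (272,114) to (274.5,180), centre (273,148), against a predicted (274,147). They agree.

Run:
```python
from h import *
import pickle;c=pickle.load(open("w2.pkl","rb"))
# silhouettes of sides at axis height
a=onz(c,(272.3,114),.0175);b=onz(c,(274.8,178),.0175);d=a-b
print((a+b)/2,np.linalg.norm(d),np.arctan2(d[1],d[0]))
im=cv2.imread("pics/w2.png")
print(rel([.437,.0665,.06],.31),rel([.437,.0665,.004],.31))
```

```text
[0.43651464 0.0664364  0.0175    ] 0.05900288314090892 0.33622438598942506
(array([ 0.154, -0.027,  0.333]), array([ 0.   , -0.001, -0.008])) (array([ 0.154, -0.027,  0.52 ]), array([ 0.   , -0.001, -0.008]))
```

Emit:
drive_tool(
  increments=[
    [0.05,-0.01,0.08,0,0,-0.01],
    [0.1,-0.02,0.17,0,0,-0.01],
    [0.14,-0.027,0.24,0,0,-0.02],
    [0.154,-0.027,0.3,0,0,-0.02],
    [0.154,-0.027,0.333,0,0,-0.02],
  ],
)

```text
time: 2.7
ee_pos: [0.4365, 0.0673, 0.0578]
eef_rot: [0.987, 0.16, -0.001, -0.001]
ft_force: [-0.3, -0.1, -0.2]
width: 0.0872
grip_force: 0.0
```

Emit:
drive_tool(
  increments=[
    [0,0,0.03,0,0,0],
    [0,0,0.06,0,0,0],
    [0,0,0.1,0,0,0],
    [0,0,0.13,0,0,0],
    [0,0,0.14,0,0,0],
  ],
)

```text
time: 3.12
ee_pos: [0.436, 0.067, 0.0165]
eef_rot: [0.987, 0.16, -0.001, 0.0]
ft_force: [-0.4, -0.5, 0.9]
width: 0.0869
grip_force: 0.0
```

Run:
```python
from h import *
s=read_state();print(s["time"],s["ee_pos"],s["ft_force"],rel([.437,.0665,.004],.32))
```

```text
3.1167 [0.43598105 0.06698778 0.01648005] [-0.36902781 -0.45840733  0.87466136] (array([0.003, 0.003, 0.042]), array([0.   , 0.001, 0.001]))
```

Emit:
drive_tool(
  increments=[
    [0.003,0.003,0.02,0,0,0],
    [0.003,0.003,0.035,0,0,0],
    [0.003,0.003,0.045,0,0,0],
    [0.003,0.003,0.045,0,0,0],
    [0.003,0.003,0.045,0,0,0],
  ],
)

```text
time: 3.53
ee_pos: [0.4379, 0.0669, 0.0042]
eef_rot: [0.987, 0.16, 0.0, -0.0]
ft_force: [0.4, -0.0, 0.7]
width: 0.0868
grip_force: 0.0
```

Emit:
drive_tool(
  increments=[
    [0,0,0,0,0,0],
    [0,0,0,0,0,0],
    [0,0,0,0,0,0],
    [0,0,0,0,0,0],
    [0,0,0,0,0,0],
  ],
  claw=1,
  force=20,
)

```text
time: 3.95
ee_pos: [0.4379, 0.0668, 0.0042]
eef_rot: [0.987, 0.16, 0.0, 0.0]
ft_force: [-0.1, 0.4, 0.5]
width: 0.0613
grip_force: 0.0
```

Emit:
drive_tool(
  increments=[
    [0,0,0,0,0,0],
    [0,0,0,0,0,0],
    [0,0,0,0,0,0],
    [0,0,0,0,0,0],
    [0,0,0,0,0,0],
  ],
)

```text
time: 4.37
ee_pos: [0.4378, 0.0668, 0.0042]
eef_rot: [0.987, 0.16, 0.0, 0.0]
ft_force: [-0.6, 0.2, -0.2]
width: 0.0345
grip_force: 19.9
```

Run:
```python
from h import *
s=read_state();print(s["time"],s["ee_pos"],s["ft_force"],s["width"],s["grip_force"])
```

```text
4.3667 [0.43781148 0.06684522 0.00415641] [-0.56654803  0.17301372 -0.19738987] 0.03450129781730687 19.94367688894272
```

Emit:
drive_tool(
  increments=[
    [0,0,-0.03,0,0,0],
    [0,0,-0.1,0,0,0],
    [0,0,-0.2,0,0,0],
    [0,0,-0.3,0,0,0],
    [0,0,-0.38,0,0,0],
  ],
  claw=1,
  force=30,
)

```text
time: 4.78
ee_pos: [0.4379, 0.0674, 0.1206]
eef_rot: [0.987, 0.16, 0.001, -0.0]
ft_force: [0.3, -0.8, -0.3]
width: 0.034
grip_force: 29.9
```

Emit:
drive_tool(
  increments=[
    [0,0,-0.07,0,0,0],
    [0,0,-0.14,0,0,0],
    [0,0,-0.2,0,0,0],
    [0,0,-0.24,0,0,0],
    [0,0,-0.24,0,0,0],
  ],
)

```text
time: 5.2
ee_pos: [0.4389, 0.0673, 0.1929]
eef_rot: [0.987, 0.16, 0.002, 0.001]
ft_force: [0.1, -0.0, -2.4]
width: 0.0344
grip_force: 29.9
```

Run:
```python
from h import *
s=read_state();print(s["time"],s["ee_pos"],s["ft_force"],s["width"],s["grip_force"],rel([.429,-.329,.18],.278), rel([.40,-.15,.19],.278))
cv2.imwrite("pics/w3.png",camera("wrist"))
```

```text
5.2 [0.43891244 0.06728123 0.192901  ] [ 0.12318521 -0.02879048 -2.35665798] 0.034400201349301406 29.934848248958588 (array([-0.449,  1.243,  0.043]), array([ 0.002, -0.005,  0.055])) (array([-0.352,  0.646,  0.009]), array([ 0.002, -0.005,  0.055]))
```

View pics/w3.png

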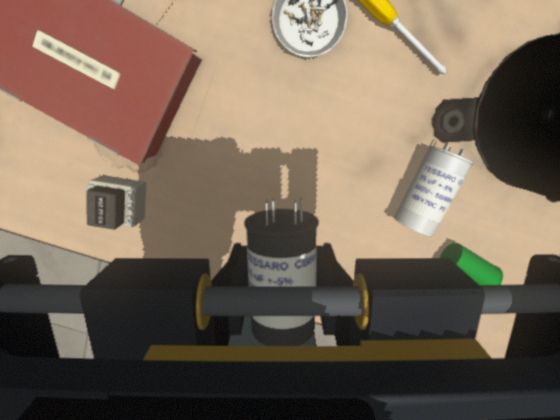

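The can is held level and square between the fingers, terminals (285,210) pointing away. Silver and green are undisturbed. Carrying it to the cradle.

Emit:
drive_tool(
  increments=[
    [-0.04,0.08,0,0,0,0.01],
    [-0.09,0.18,0,0,0,0.02],
    [-0.15,0.29,0,0,0,0.03],
    [-0.21,0.4,0,0,0,0.04],
    [-0.26,0.5,0,0,0,0.055],
  ],
)

```text
time: 5.67
ee_pos: [0.4095, -0.102, 0.1891]
eef_rot: [0.99, 0.138, -0.001, -0.0]
ft_force: [0.7, 0.1, -1.8]
width: 0.034
grip_force: 29.9
```

Emit:
drive_tool(
  increments=[
    [-0.06,0.11,0,0,0,0],
    [-0.09,0.22,0,0,0,0],
    [-0.1,0.34,0,0,0,0],
    [-0.11,0.45,0,0,0,0],
    [-0.11,0.53,0,0,0,0],
  ],
)

```text
time: 6.08
ee_pos: [0.4218, -0.2649, 0.1887]
eef_rot: [0.991, 0.137, -0.001, -0.0]
ft_force: [-0.5, -0.4, -1.5]
width: 0.0343
grip_force: 29.9
```

Run:
```python
from h import *
s=read_state();print(s["time"],s["ee_pos"],s["ft_force"],s["width"],rel([.429,-.329,.12],.278))
c=get_calibration("wrist");Rc=R.from_quat(s["eef_rot"])
for x in(.029,.031):
  for z in(-.0308,-.0133,.0042):print(x,z,proj(c,s["ee_pos"]+Rc.apply([x,0,z])))
```

```text
6.0833 [ 0.42181082 -0.26492486  0.18866698] [-0.49912495 -0.37222739 -1.54854117] 0.034334627947682786 (array([-0.035,  0.212,  0.229]), array([-0.001,  0.002, -0.003]))
0.029 -0.0308 (np.float64(283.2057050687276), np.float64(229.47434343447742))
0.029 -0.0133 (np.float64(283.0852906561039), np.float64(216.7156832163397))
0.029 0.0042 (np.float64(282.9878832465522), np.float64(206.4070123891291))
0.031 -0.0308 (np.float64(283.2131576221573), np.float64(225.12576853882103))
0.031 -0.0133 (np.float64(283.0914446895215), np.float64(212.78252665555283))
0.031 0.0042 (np.float64(282.9930818427108), np.float64(202.81863293094446))
```

Emit:
drive_tool(
  increments=[
    [-0.01,0.06,0.02,0,0,0],
    [-0.02,0.12,0.07,0,0,0],
    [-0.03,0.17,0.13,0,0,0],
    [-0.035,0.2,0.19,0,0,0],
    [-0.035,0.212,0.22,0,0,0],
  ],
)

```text
time: 6.5
ee_pos: [0.4285, -0.3265, 0.1206]
eef_rot: [0.99, 0.138, -0.002, -0.002]
ft_force: [-0.4, -0.5, -2.3]
width: 0.0341
grip_force: 29.9
```

Emit:
drive_tool(
  increments=[
    [0,0,0,0,0,0],
    [0,0,0,0,0,0],
    [0,0,0,0,0,0],
    [0,0,0,0,0,0],
    [0,0,0,0,0,0],
  ],
)

```text
time: 6.92
ee_pos: [0.4309, -0.3259, 0.1252]
eef_rot: [0.99, 0.139, 0.001, 0.001]
ft_force: [0.7, 0.2, -1.0]
width: 0.0342
grip_force: 29.9
```

Run:
```python
from h import *
s=read_state();c=get_calibration("wrist");Rc=R.from_quat(s["eef_rot"])
w=camera("wrist");cs=get_calibration("side");si=camera("side");cv2.imwrite("pics/w4raw.png",w);cv2.imwrite("pics/s4raw.png",si)
print(s["time"],s["ee_pos"],rel([.429,-.329,.0387],.278))
a=cv2.resize(w[120:320,200:380],None,fx=2.5,fy=2.5)   #450x500
pu,pv=map(int,proj(cs,s["ee_pos"]));print(pu,pv)
b=cv2.resize(si[pv-60:pv+90,pu-50:pu+60],(330,450))
o=np.zeros((500,800,3),np.uint8);o[:,:450]=a;o[:450,460:790]=b;cv2.imwrite("pics/z4.png",o)
q=lambda X:tuple((np.array(proj(c,X))-[200,120])*2.5)
for n,X in(("plate top mid",[.429+.06*np.cos(.278),-.329+.06*np.sin(.278),.061]),("end top rim",s["ee_pos"]+Rc.apply([.031,0,-.0308])),("end bot rim",s["ee_pos"]+Rc.apply([.031,0,.0042])),("term",s["ee_pos"]+Rc.apply([.04,0,-.0133]))):print(n,q(X))
```

```text
6.9167 [ 0.43089211 -0.32588533  0.12520715] (array([-0.008,  0.008,  0.287]), array([ 0.001, -0.001,  0.   ]))
255 259
plate top mid (np.float64(215.90590650044007), np.float64(55.596254403623675))
end top rim (np.float64(208.17219698691503), np.float64(262.98877969931254))
end bot rim (np.float64(207.6047952404592), np.float64(207.18054429785576))
term (np.float64(207.93425406043852), np.float64(186.94608711369335))
```

View pics/z4.png

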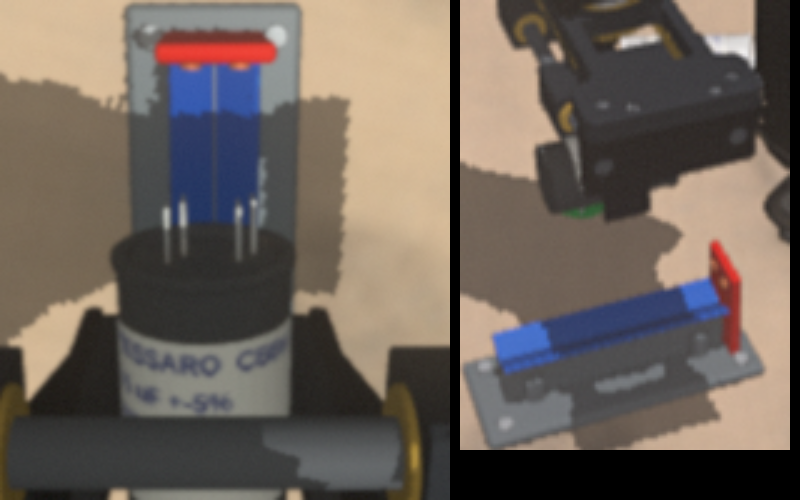

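The close view shows the can end centred at about (204,257) in the crop, 4 mm short of prediction. Groove seam is at (215,140) and the red plate at (217,50). I'll fit the can's offset and tilt in the hand.

Run:
```python
from h import *
from scipy.optimize import least_squares
s=read_state();c=get_calibration("wrist");Rc=R.from_quat(s["eef_rot"])
q=lambda X:(np.array(proj(c,s["ee_pos"]+Rc.apply(X)))-[200,120])*2.5
def res(p):
    a,t,y=p
    r=R.from_euler("y",t)
    P=[r.apply(v)+[a,y,-.0133] for v in([.031,0,-.0175],[.031,0,.0175],[.04,0,0])]
    Q=[q(v) for v in P]
    return [Q[0][1]-288,Q[1][1]-224,Q[2][1]-205,Q[0][0]-204]
f=least_squares(res,[0,0,0],x_scale=[.001,.01,.001]);print(f.x,f.fun)
a=f.x[0]
for th in(.272,.278,.285):print(rel(np.array([.429,-.329,.0387])-a*np.array([np.cos(th),np.sin(th),0]),th))
```

```text
[-0.00369188  0.02478396 -0.00073673] [-1.03978474e+00 -1.15187125e+00  2.12416399e+00  9.89750804e-05]
(array([0.004, 0.008, 0.287]), array([ 0.001, -0.001,  0.008]))
(array([0.004, 0.008, 0.287]), array([ 0.001, -0.001,  0.   ]))
(array([0.004, 0.008, 0.287]), array([ 0.001, -0.001, -0.009]))
```

Emit:
drive_tool(
  increments=[
    [0.001,0.002,0.04,0,-0.01,0],
    [0.002,0.005,0.09,0,-0.02,0],
    [0.004,0.01,0.14,0,-0.03,0],
    [0.004,0.01,0.19,0,-0.03,0],
    [0.004,0.01,0.22,0,-0.03,0],
  ],
)

```text
time: 7.43
ee_pos: [0.4313, -0.3277, 0.0548]
eef_rot: [0.99, 0.139, -0.013, 0.0]
ft_force: [-0.4, -0.0, -1.8]
width: 0.0341
grip_force: 29.9
```

Emit:
drive_tool(
  increments=[
    [0,0,0.01,0,0,0],
    [0,0,0.02,0,0,0],
    [0,0,0.02,0,0,0],
    [0,0,0.02,0,0,0],
    [0,0,0.02,0,0,0],
  ],
)

```text
time: 7.85
ee_pos: [0.4326, -0.329, 0.0528]
eef_rot: [0.99, 0.138, -0.011, 0.002]
ft_force: [0.4, 0.4, -0.6]
width: 0.0344
grip_force: 29.9
```

Run:
```python
from h import *
s=read_state();c=get_calibration("wrist");print(s["time"],s["ee_pos"],s["ft_force"],rel([.429+.0035,-.329+.001,.0387],.278))
w=camera("wrist");a=cv2.resize(w[120:320,200:380],None,fx=3,fy=3);cv2.imwrite("pics/z5.png",a)
for x in(.06,):print((np.array(proj(c,[.429+x*np.cos(.278),-.329+x*np.sin(.278),.061]))-[200,120])*3)
```

```text
7.85 [ 0.43257147 -0.3290051   0.05283415] [ 0.40621885  0.40288379 -0.61778459] (array([ 0.002, -0.003,  0.047]), array([ 0.001,  0.029, -0.   ]))
[243.16610415 117.27560755]
```

View pics/z5.png

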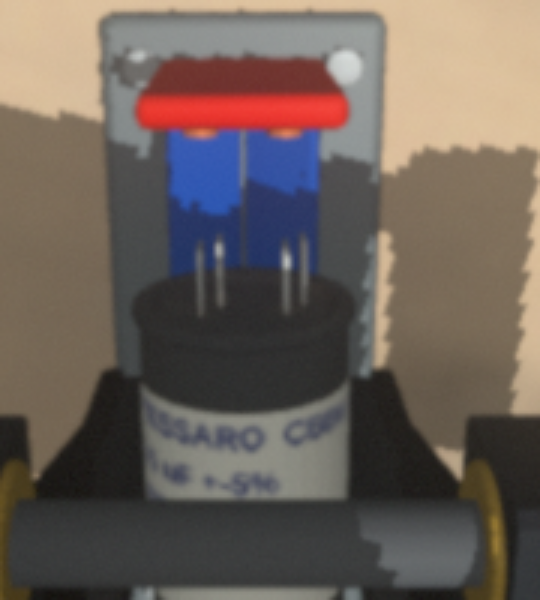

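The can is centred at x≈243, matching the seam and the red plate (both 243), so it is aligned. Setting down in small steps while watching the force.

Emit:
drive_tool(
  increments=[
    [0,0,0.01,0,0,0],
    [0,0,0.02,0,0,0],
    [0,0,0.03,0,0,0],
    [0,0,0.036,0,0,0],
    [0,0,0.036,0,0,0],
  ],
  force=20,
)

```text
time: 8.32
ee_pos: [0.4316, -0.3286, 0.0408]
eef_rot: [0.99, 0.138, -0.012, 0.001]
ft_force: [0.6, -0.6, -1.1]
width: 0.0344
grip_force: 19.9
```

Emit:
drive_tool(
  increments=[
    [0,0,0.002,0,0,0],
    [0,0,0.004,0,0,0],
    [0,0,0.006,0,0,0],
    [0,0,0.006,0,0,0],
    [0,0,0.006,0,0,0],
  ],
)

```text
time: 8.73
ee_pos: [0.4319, -0.3288, 0.0396]
eef_rot: [0.99, 0.138, -0.012, 0.002]
ft_force: [0.3, 0.2, -0.5]
width: 0.0342
grip_force: 19.9
```

Emit:
drive_tool(
  increments=[
    [0,0,0.001,0,0,0],
    [0,0,0.002,0,0,0],
    [0,0,0.003,0,0,0],
    [0,0,0.003,0,0,0],
    [0,0,0.003,0,0,0],
  ],
)

```text
time: 9.15
ee_pos: [0.432, -0.329, 0.0389]
eef_rot: [0.99, 0.138, -0.012, 0.002]
ft_force: [-0.4, -0.5, 1.7]
width: 0.0343
grip_force: 19.9
```

Emit:
drive_tool(
  increments=[
    [0,0,0.001,0,0,0],
    [0,0,0.002,0,0,0],
    [0,0,0.003,0,0,0],
    [0,0,0.003,0,0,0],
    [0,0,0.003,0,0,0],
  ],
)

```text
time: 9.57
ee_pos: [0.432, -0.329, 0.0386]
eef_rot: [0.99, 0.138, -0.012, 0.002]
ft_force: [-3.8, 2.0, 10.4]
width: 0.0344
grip_force: 20.0
```

Contact made at 10 N. I'll relax the grip so the can settles, then open.

Emit:
drive_tool(
  increments=[
    [0,0,0,0,0,0],
    [0,0,0,0,0,0],
    [0,0,0,0,0,0],
    [0,0,0,0,0,0],
    [0,0,0,0,0,0],
  ],
  force=3,
)

```text
time: 9.98
ee_pos: [0.4321, -0.3287, 0.0379]
eef_rot: [0.99, 0.139, -0.011, 0.002]
ft_force: [-0.2, 0.9, 3.7]
width: 0.0346
grip_force: 3.0
```

Emit:
drive_tool(
  increments=[
    [0,0,0,0,0,0],
    [0,0,0,0,0,0],
    [0,0,0,0,0,0],
    [0,0,0,0,0,0],
    [0,0,0,0,0,0],
  ],
  claw=0,
)

```text
time: 10.4
ee_pos: [0.4317, -0.3288, 0.0376]
eef_rot: [0.99, 0.138, -0.012, 0.002]
ft_force: [0.6, 0.5, 0.1]
width: 0.0603
grip_force: 0.0
```

Emit:
drive_tool(
  increments=[
    [0,0,0,0,0,0],
    [0,0,0,0,0,0],
    [0,0,0,0,0,0],
    [0,0,0,0,0,0],
    [0,0,0,0,0,0],
  ],
)

```text
time: 10.82
ee_pos: [0.4319, -0.3288, 0.0378]
eef_rot: [0.99, 0.138, -0.012, 0.002]
ft_force: [-0.3, -0.1, -0.3]
width: 0.086
grip_force: 0.0
```

Rising, then backing off along −x so I can see the result.

Emit:
drive_tool(
  increments=[
    [0,0,-0.03,0,0,0],
    [0,0,-0.09,0,0,0],
    [0,0,-0.18,0,0,0],
    [0,0,-0.28,0,0,0],
    [0,0,-0.38,0,0,0],
  ],
)

```text
time: 11.23
ee_pos: [0.4343, -0.3277, 0.1536]
eef_rot: [0.99, 0.139, -0.012, 0.002]
ft_force: [0.7, 0.5, 0.4]
width: 0.0871
grip_force: 0.0
```

Emit:
drive_tool(
  increments=[
    [0,0,-0.1,0,0,0],
    [-0.05,0,-0.18,0,0,0],
    [-0.1,0,-0.22,0,0,0],
    [-0.14,0,-0.23,0,0,0],
    [-0.14,0,-0.23,0,0,0],
  ],
)

```text
time: 11.65
ee_pos: [0.3938, -0.3406, 0.2229]
eef_rot: [0.99, 0.137, -0.012, 0.003]
ft_force: [-0.1, -0.1, 0.1]
width: 0.087
grip_force: 0.0
```

Emit:
drive_tool(
  increments=[
    [0,0,0,0,0,0],
    [0,0,0,0,0,0],
    [0,0,0,0,0,0],
    [0,0,0,0,0,0],
    [0,0,0,0,0,0],
  ],
)

```text
time: 12.07
ee_pos: [0.3959, -0.3387, 0.2211]
eef_rot: [0.99, 0.139, -0.012, 0.001]
ft_force: [-0.9, -1.5, 0.2]
width: 0.087
grip_force: 0.0
```

Run:
```python
from h import *
s=read_state();c=get_calibration("wrist");print(s["time"],s["ee_pos"],s["ft_force"])
w=camera("wrist");si=camera("side");u,v=map(int,proj(c,[.429,-.329,.052]))
x0,y0=max(u-60,0),max(v-75,0)
a=cv2.resize(w[y0:y0+150,x0:x0+120],(440,550));b=cv2.resize(si[270:360,200:310],(350,286))
o=np.zeros((550,800,3),np.uint8);o[:,:440]=a;o[:286,450:]=b;cv2.imwrite("pics/z6.png",o)
t=np.array([np.cos(.278),np.sin(.278),0]);S=np.array([.429,-.329,.052]);k=lambda X:(np.array(proj(c,X))-[x0,y0])*3.667
for n,X in(("seat top",S+[0,0,.0175]),("end+ top",S+.031*t+[0,0,.0175]),("end- top",S-.031*t+[0,0,.0175]),("plate top",S+.06*t+[0,0,.009])):print(n,k(X))
```

```text
12.0667 [ 0.39590516 -0.33867137  0.22105549] [-0.89523475 -1.47801252  0.17657053]
seat top [222.10764741 285.32550908]
end+ top [222.32021435 163.54269972]
end- top [221.90500708 400.28576195]
plate top [222.50340504  44.56771731]
```

View pics/z6.png

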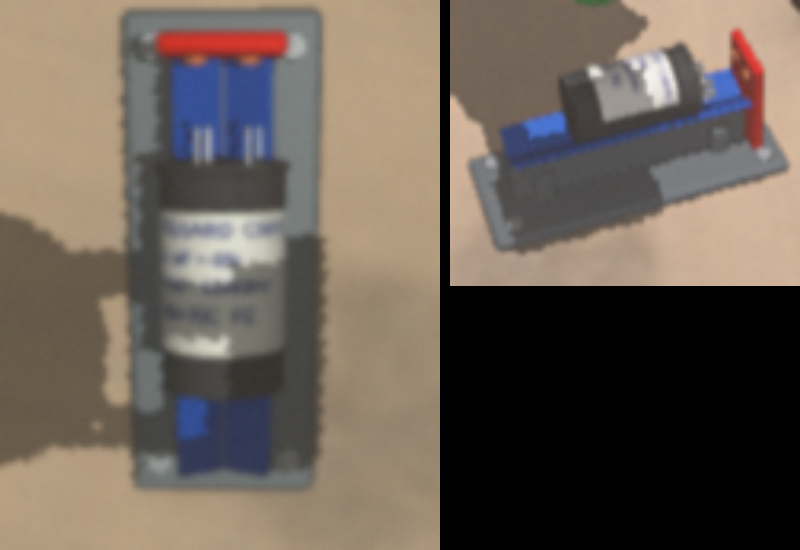

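The can sits level in the groove. Its top edge runs from y≈165 to 396, against 164 to 400 predicted for mid-groove, with the terminals towards the red plate. The robot is clear, so I'm handing in.

```bash
python3 -c "from bench import *;print(close_job())"
```

```text
the job is handed in; nothing more can be done
None
```

The small black capacitor was set down and released mid-groove (within about 2 mm) with its terminals towards the red plate, the silver one was not touched, and the job was handed in at about 12 s.

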